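# Daily check of the lathe's curved stop strip

### The job

Check the lathe's curved stop strip by touch: with the fingertips, lightly press the black rubber bar down at the end beside the square switch box, then run along the whole curve to the other end (the one beside the round block), keeping the bar pressed a little all the way without letting it up, and never pushing it right down to its stop. Then lift off so that it springs back up, and leave the loose things lying around it where they are.

Things in the scene. Friction and masses are not known exactly. Their poses are not given: they have to be found in the camera images.
- strip: Fixed stop strip on the bench: steel flange 56 mm wide, 10 mm high, with two aluminium channel walls (tops at 33 mm), bent in an arc of radius 220 mm, 38 degrees either side, some 290 mm along the curve. Origin on the bench, 20 mm to the concave side of the arc's middle; the arc's centre is at x = -200 mm, so it bulges to +x; the ends lie near (-27, +-135) mm. z up.
- bar (a joint): How far the black rubber bar is pressed down, m: 0 = up, 0.011 = on its stop. 20 mm wide, flat top 46 mm above the bench when up; it lies between the channel walls and moves straight down as one piece wherever pressed. Spring: 1.5 N to start, 0.9 N more per mm (6 N at 5 mm, 11 N at the stop); 3 to 7 mm is a good light press.
- p0 (a point): Point on the middle of the bar's top surface near its end on the strip's -y side, 19 mm in from the very end. It moves down with the bar.
- p1 (a point): Point on the bar's top, 63 mm along the curve from p0.
- p2 (a point): Point on the bar's top in the middle of the curve, 63 mm on from p1.
- p3 (a point): Point on the bar's top, 63 mm on from p2.
- p4 (a point): Point on the bar's top near its end on the strip's +y side, 63 mm on from p3, 19 mm in from the very end. Either p0 or p4 is the end with the switch box: it changes from run to run.
- switch_box: Square grey switch box, 46 x 46 mm, 53 mm high, fixed to the bench just past one end of the bar (its centre 34 mm past the bar's end, 53 mm from p0 or p4). It marks the end to start from. Origin under its centre.
- end_block: Round grey end block, 44 mm diameter, 24 mm high, fixed just past the other end of the bar (same distance). It marks the end to finish at. Origin under its centre.
- bowl: Loose turned wooden bowl, 124 mm across the rim, 50 mm high, on the outer (bulging) side of the strip. Not to be moved. Origin under its centre.
- log: Loose short log standing upright, 68 mm diameter, 96 mm high, on the outer side of the strip. Not to be moved. Origin under its centre.
- collar: Loose steel collar lying flat, 64 mm outside diameter, 22 mm high, on the robot's side of the strip. Not to be moved. Origin under its centre.
- driver: Loose screwdriver lying flat, 170 mm long, about 30 mm high, on the robot's side of the strip. Not to be moved. Its length is along its own x.
Mind the look-alikes: they are no part of the job. Leave any orange look-alike of the switch_box alone.

How it is judged:
By the outcome, as a careful person would: the job done as asked, in the order asked, and still so for the second after the job is handed in, with the robot touching nothing.
It also fails if it takes over 48 s, if anything falls off the work surface, if the arm or the gripper's body presses on something with over 40 N, if the wrist force passes 120 N, or if a joint passes its speed limit or range.

### The arm

A 6-joint arm with a two-finger parallel gripper is mounted at the origin on the work surface. World frame = base frame: x ahead of the robot, y to its left, z up, the work surface at z = 0. Lengths are in m, angles in rad, forces in N, time in s.
With the tool pointing down it reaches from about 0.225 to 0.875 m from the base axis. Payload 3.4 kg.
Tool frame: the origin (TCP) lies between the finger pads, 19 mm behind the fingertips; this is the grasp point; z points along the fingers, y is the line along which they close (so a half turn about z gives the same grasp; the last joint's range is limited). The gripper opens to 85 mm and grips with 20 to 120 N. Pads are 22 mm wide; open, the fingers measure 114 mm over their backs; the gripper's body (76 mm by 85 mm) begins 54 mm behind the grasp point. The pads swing forward as they close: fully open they stand 13 mm farther back than shut.
Start: joints at [-1.367, 0.276, 1.505, -0, 1.361, -0.121], TCP at [0.183, -0.545, 0.25] pointing down, gripper open.
Joint ranges: [-2.89, 2.89], [-0.75, 2.08], [0.22, 2.7], [-1.18, 4.32], [0.11, 2.71], [-2.7, 2.7]. Speed limits (rad/s): [2.57, 2.57, 3.14, 3.14, 3.14, 3.14].

### API

Orientations are given as a unit quaternion [w, x, y, z].
In Python, from cell import bot gives the robot as it stands.
- The arm moves only by the tool drive_tool, never from a script. Its argument "plan" is a list of rows, each an object of numbers: "x", "y", "z": the shift along the tool's x, y, z in mm; "yaw": the turn about the tool's z in degrees. In form: [{"x": .., "y": .., "z": .., "yaw": ..}, ...]. A call has 1 to 20 rows; each row is the pose to reach, as a shift and turn from the pose commanded when the call began, along the tool's axes at that moment; what a row does not reach only later rows make up. A row lasts 1/12 s, in which the tool goes at most 41.7 mm and 7.16 degrees, less where a joint would pass 70% of its speed; a pose out of reach is approached as far as the arm can. A call with a gripper value outside its range is refused whole. "hand" is the opening, from 0 (shut) to 1 (fully open), set as the call begins (left out, the last holds). The fingers move at their own pace and stop on an object; "newtons" is the grip in N (left out, the last holds). Time passes only in rows, so rows that repeat a pose let the fingers close. It gives the time, the measured TCP pose, the force, the opening and the grip force at its end, in the units of the state.
- bot.state(): the state, without advancing time (a new reading comes with each control period).
- bot.get_image(name): name is "side" or "top"; returns a dict with "pixels" (480x640x3 uint8, red, green, blue), "camera_matrix" (3x3 intrinsics, pixels), "R" (3x3) and "t" (3): a world point X has camera coordinates R X + t. Camera axes: x right, y down, z forward; pixel columns grow to the right and rows downward; lengths in m; the calibration is good to about 2 mm. A picture is of the moment at which its call begins. There is no depth.
- bot.job_done(): hands the job in; it is judged then, once.
The state is a dict: "time_s": time; "joint_pos": joint angles; "joint_velocities": joint speeds; "effort": joint torques, N m; "eef_pos": TCP position; "eef_rot": TCP orientation; "wrist_force": force on the tool from outside, world axes, zero at the start; "torque": the same for the moment, N m; "width": opening from 0.0 (shut) to 1.0 (fully open); "finger_force": force on a finger pad.
Only numpy, scipy, OpenCV 4.12 (cv2) and the standard library are available. Lean on these libraries where they do the work, as an engineer would, in place of code of your own. Each camera call takes 0.05 s, during which the arm holds its last target. There are 200 camera calls.

## Working session

There is one attempt and no reset: what is moved stays moved. The work goes in short steps, Python scripts to look and compute and a tool call to move; the robot and the scene stay as the last step left them, time stands still between calls to the robot, and variables do not carry over. Pictures are saved under pics/ and viewed, at most 10 in all, crops included, and the job is handed in when it is done.

Besides the shell and the picture viewer there is one more tool, called after "Emit:" as name(argument=value, ...), one argument or row to a line, values as JSON. drive_tool: Moves the arm, as the interface text tells. Its arguments: {"type":"object","properties":{"plan":{"type":"array","items":{"type":"object","properties":{"x":{"type":"number"},"y":{"type":"number"},"z":{"type":"number"},"yaw":{"type":"number"}}}},"hand":{"type":"number"},"newtons":{"type":"number"}},"required":["plan"]}

```bash
mkdir -p pics; ls; python3 - <<'E'
from cell import bot
import cv2,pickle
d={}
for n in("top","side"):
    i=bot.get_image(n);d[n]=i;cv2.imwrite(f"pics/{n}0.png",i["pixels"][:,:,::-1])
pickle.dump(d,open("im.pkl","wb"))
s=bot.state();print({k:s[k] for k in("time_s","eef_pos","eef_rot","wrist_force","width")})
E
```

```text
pics
{'time_s': 0.1, 'eef_pos': array([ 0.1833863 , -0.54452892,  0.2492197 ]), 'eef_rot': array([-8.12836057e-04,  9.86846885e-01,  1.61655698e-01, -3.22189503e-05]), 'wrist_force': array([ 0.25010948,  0.99933572, -0.08281407]), 'width': 1.0042546853010708}
```

View pics/top0.png

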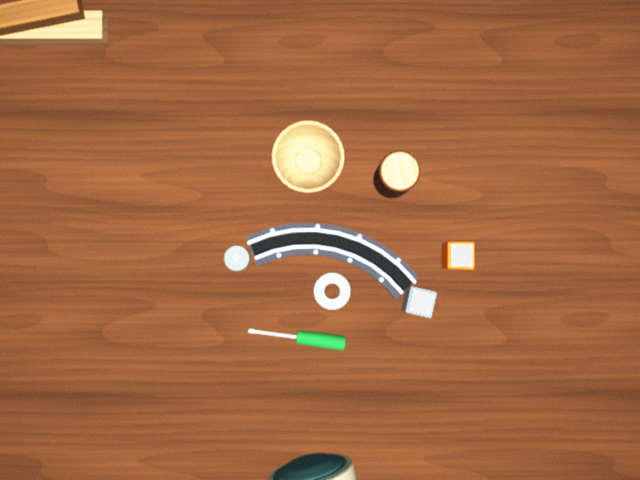

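View pics/side0.png

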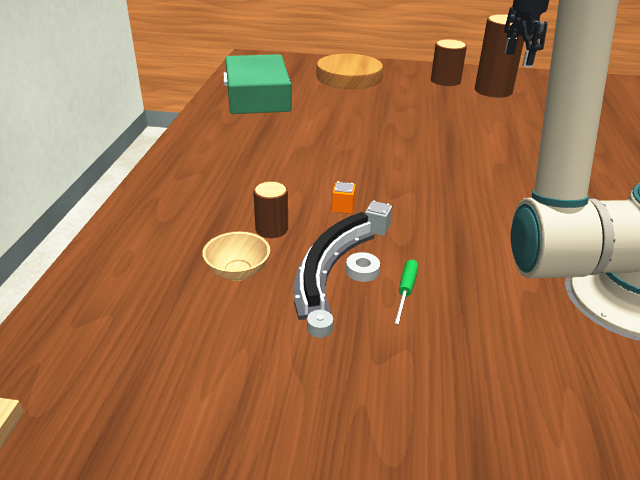

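The top view shows the strip, with the plain grey switch box at (420,302) touching the bar's right end and the round block at (236,258) at its left end. There are two possible switch boxes: the grey one at (420,302) and the orange one at (461,256). The grey one fits the description, since it is grey and sits just past the bar's end. I'll confirm it in a crop and fit the bar's pose.

```bash
cat > fit.py <<'E'
import numpy as np,cv2,pickle
from scipy.optimize import minimize
d=pickle.load(open("im.pkl","rb"))
def proj(i,P):
    return cv2.projectPoints(np.asarray(P,float).reshape(-1,1,3),cv2.Rodrigues(i["R"])[0],np.asarray(i["t"],float),i["camera_matrix"],None)[0].reshape(-1,2)
def arc(q,a,r,z):  # local -> world
    a=np.asarray(a,float); x=r*np.cos(a)-.2; y=r*np.sin(a); c,s=np.cos(q[2]),np.sin(q[2])
    return np.c_[q[0]+c*x-s*y,q[1]+s*x+c*y,0*x+z]
def ray(i,px,z):
    K=i["camera_matrix"];R=i["R"];C=-R.T@i["t"];v=R.T@np.linalg.solve(K,[*px,1]);return C+v*(z-C[2])/v[2]
E
cat > m.py <<'E'
from fit import *
roi={"top":(225,425,245,415),"side":(205,315,300,375)}
roi={"top":(225,300,240,420),"side":(205,312,295,380)}
M={}
for n,i in d.items():
    p=i["pixels"].astype(int);m=(p.max(2)<45).astype(np.uint8);r=roi[n];k=np.zeros_like(m);k[r[0]:r[1],r[2]:r[3]]=m[r[0]:r[1],r[2]:r[3]]
    nn,l,st,_=cv2.connectedComponentsWithStats(k);b=1+st[1:,4].argmax();M[n]=l==b;print(n,st[b])
A=np.linspace(-1,1,40)*.145/.22
def ren(n,q):
    S=8;im=np.zeros((480*2,640*2),np.uint8)
    for j in range(39):
        a=A[j:j+2];P=np.r_[arc(q,a,.21,.046),arc(q,a,.23,.046)]
        if n=="side":P=np.r_[P,P-[0,0,.010]]
        h=cv2.convexHull(((proj(d[n],P)+.5)*2-.5).astype(np.float32));cv2.fillConvexPoly(im,np.round(h*16).astype(np.int32),255,shift=4)
    return cv2.resize(im,(640,480),interpolation=cv2.INTER_AREA)/255.
def cost(q,ns):
    return sum(np.abs(cv2.GaussianBlur(ren(n,q),(0,0),1)-cv2.GaussianBlur(M[n].astype(float),(0,0),1)).sum()/M[n].sum() for n in ns)
T=d["top"];e0=ray(T,(407,288),.046);e1=ray(T,(252,251),.046);mid=ray(T,(328,239),.046)
print(e0,e1,mid)
y=e1-e0;th=np.arctan2(-y[0],y[1]);x0=(e0+e1)/2+.027*np.array([np.cos(th),np.sin(th),0])
q0=[x0[0],x0[1],th];print(q0)
for ns in(["top"],["side"],["top","side"]):
    s=minimize(cost,q0,args=(ns,),method="Nelder-Mead",options=dict(initial_simplex=[q0]+[list(np.add(q0,v)) for v in([.01,0,0],[0,.01,0],[0,0,.05])]))
    print(ns,s.x.round(4),s.fun)
q=s.x;np.save("q.npy",q)
print("p0..p4",arc(q,np.array([-2,-1,0,1,2])*.063/.22,.22,.046).round(4))
v=[]
for n,(a,b,c,e) in dict(top=(210,330,225,485),side=(175,340,285,415)).items():
    im=d[n]["pixels"][:,:,::-1].copy()
    for u in proj(d[n],arc(q,np.array([-2,-1,0,1,2])*.063/.22,.22,.046)):cv2.circle(im,tuple(np.round(u).astype(int)),1,(0,0,255),-1)
    w=im[a:b,c:e];f=300/w.shape[0] if n=="side" else 2;v.append(cv2.resize(w,None,fx=2,fy=2,interpolation=cv2.INTER_CUBIC))
W=max(x.shape[1] for x in v);cv2.imwrite("pics/crop1.png",np.vstack([np.pad(x,((0,0),(0,W-x.shape[1]),(0,0))) for x in v]))
for n,p,z in(("box",(420,302),.053),("blk",(236,258),.024),("collar",(332,291),.022),("log",(400,172),.096),("bowl",(308,157),.05),("drv",(249,331),.02),("drv2",(345,343),.02)):print(n,ray(T,p,z).round(3))
E
python3 m.py
```

```text
top [394 279   6   6   6]
side [315 216  53  57 289]
[ 0.49563727 -0.11700881  0.046     ] [0.55918213 0.1461069  0.046     ] [0.57926663 0.01679607 0.046     ]
[np.float64(0.5536551393310551), np.float64(0.00821052820631125), np.float64(-0.2369714735680236)]
['top'] [ 0.5622  0.0044 -0.2761] 345.55950225978773
['side'] [ 0.5415  0.0046 -0.1602] 3.571976296128488
['top', 'side'] [ 0.5506  0.0093 -0.2172] 349.74941990640207
p0..p4 [[ 0.5101 -0.1039  0.046 ]
 [ 0.548  -0.0538  0.046 ]
 [ 0.5701  0.005   0.046 ]
 [ 0.5748  0.0676  0.046 ]
 [ 0.5615  0.1289  0.046 ]]
box [ 0.472 -0.138  0.053]
blk [0.548 0.176 0.024]
collar [0.49  0.01  0.022]
log [ 0.686 -0.099  0.096]
bowl [0.719 0.05  0.05 ]
drv [0.421 0.154 0.02 ]
drv2 [ 0.4   -0.013  0.02 ]
```

View pics/crop1.png

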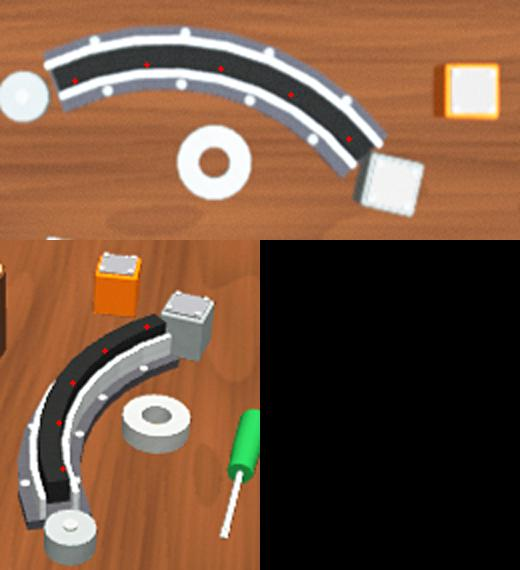

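The crop confirms that the grey box, at (390,183) in the crop, sits next to the bar's -y end (p0), while the orange one stands apart from the strip. The threshold was too strict, so I'll redo the fit with a looser one.

```bash
python3 - <<'E'
from fit import *
p=d["top"]["pixels"];print(p[239:242,328],p[251,330:331],p[229,328]);print(d["side"]["pixels"][250:253,315:330:4].tolist())
E
sed -i 's/(p.max(2)<45)/((p.max(2)<75)\&(p.max(2)-p.min(2)<14))/' m.py; python3 m.py
```

```text
[[54 58 56]
 [56 61 59]
 [52 54 52]] [[156 165 175]] [188 201 212]
[[[50, 51, 50], [49, 53, 51], [17, 18, 17], [255, 255, 255]], [[50, 51, 49], [52, 52, 52], [40, 41, 39], [249, 252, 250]], [[50, 51, 49], [49, 50, 47], [100, 104, 102], [144, 149, 147]]]
top [ 252  233  159   57 1816]
side [ 304  212   64   95 1416]
[ 0.49563727 -0.11700881  0.046     ] [0.55918213 0.1461069  0.046     ] [0.57926663 0.01679607 0.046     ]
[np.float64(0.5536551393310551), np.float64(0.00821052820631125), np.float64(-0.2369714735680236)]
['top'] [ 0.5556  0.0073 -0.2401] 0.15004492362932254
['side'] [ 0.5572  0.0124 -0.2183] 0.09535492502614093
['top', 'side'] [ 0.5558  0.0067 -0.2427] 0.24653891434551745
p0..p4 [[ 0.5124 -0.1054  0.046 ]
 [ 0.5515 -0.0562  0.046 ]
 [ 0.5752  0.0019  0.046 ]
 [ 0.5814  0.0644  0.046 ]
 [ 0.5697  0.1261  0.046 ]]
box [ 0.472 -0.138  0.053]
blk [0.548 0.176 0.024]
collar [0.49  0.01  0.022]
log [ 0.686 -0.099  0.096]
bowl [0.719 0.05  0.05 ]
drv [0.421 0.154 0.02 ]
drv2 [ 0.4   -0.013  0.02 ]
```

View pics/crop1.png

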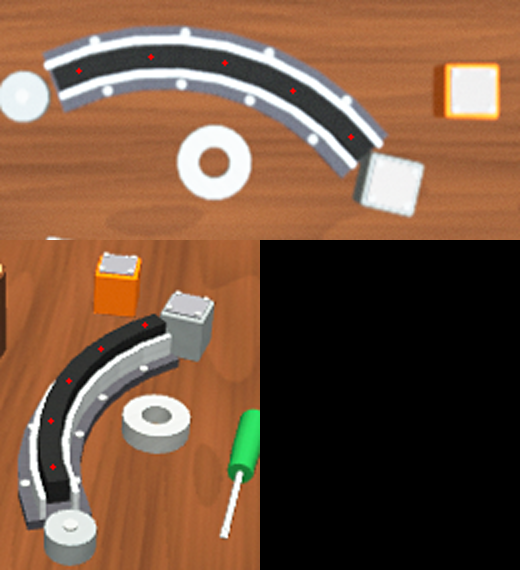

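```bash
cat > go.py <<'E'
# args: list of "angle_arc_mm,ztcp_mm" ; prints tool-axis shifts from the measured pose
import sys
from fit import *
from cell import bot
from scipy.spatial.transform import Rotation as Ro
s=bot.state();q=np.load("q.npy");R=Ro.from_quat(np.roll(s["eef_rot"],-1)).as_matrix()
h=q[2]
print(s["time_s"],s["eef_pos"].round(4),s["eef_rot"].round(4),s["wrist_force"].round(2),s["width"])
c=q[:2]-.2*np.array([np.cos(h),np.sin(h)]);v=s["eef_pos"][:2]-c
print("now: arc mm",(220*(np.arctan2(v[1],v[0])-h)).round(1),"radial off",(1e3*np.hypot(*v)-220).round(1))
for a in sys.argv[1:]:
    a,z=map(float,a.split(","));P=arc(q,[a/220],.22,z/1e3)[0];print(a,z,(1e3*R.T@(P-s["eef_pos"])).round(1))
E
python3 go.py -- 2>/dev/null -128,250 -128,120
```

```text
0.1 [ 0.1834 -0.5445  0.2492] [-8.000e-04  9.868e-01  1.617e-01 -0.000e+00] [ 0.25  1.   -0.08] 1.0042546853010708
now: arc mm -355.8 radial off 405.3
```

```bash
python3 go.py -128,250 -128,120
```

```text
0.1 [ 0.1834 -0.5445  0.2492] [-8.000e-04  9.868e-01  1.617e-01 -0.000e+00] [ 0.25  1.   -0.08] 1.0042546853010708
now: arc mm -355.8 radial off 405.3
-128.0 250.0 [ 4.502e+02 -3.104e+02 -2.000e-01]
-128.0 120.0 [ 450.1 -310.2  129.8]
```

Emit:
drive_tool(
  plan=[
    {"x":27,"y":-19,"z":0},
    {"x":54,"y":-37,"z":0},
    {"x":81,"y":-56,"z":0},
    {"x":108,"y":-74,"z":0},
    {"x":135,"y":-93,"z":0},
    {"x":162,"y":-112,"z":0},
    {"x":189,"y":-130,"z":0},
    {"x":216,"y":-149,"z":0},
    {"x":243,"y":-168,"z":0},
    {"x":270,"y":-186,"z":0},
    {"x":297,"y":-205,"z":0},
    {"x":324,"y":-223,"z":0},
    {"x":351,"y":-242,"z":0},
    {"x":378,"y":-261,"z":0},
    {"x":405,"y":-279,"z":10},
    {"x":432,"y":-298,"z":40},
    {"x":450,"y":-310,"z":70},
    {"x":450,"y":-310,"z":105},
    {"x":450,"y":-310,"z":130},
    {"x":450,"y":-310,"z":130},
  ],
  hand=0,
  newtons=20,
)

```text
invalid input at $.plan[0]: expected keys x, y, z, yaw
```

```bash
python3 go.py -128,120 -128,75
```

```text
0.1 [ 0.1834 -0.5445  0.2492] [-8.000e-04  9.868e-01  1.617e-01 -0.000e+00] [ 0.25  1.   -0.08] 1.0042546853010708
now: arc mm -355.8 radial off 405.3
-128.0 120.0 [ 450.1 -310.2  129.8]
-128.0 75.0 [ 450.1 -310.1  174.8]
```

Emit:
drive_tool(
  plan=[
    {"x":27,"y":-19,"z":0,"yaw":0},
    {"x":54,"y":-37,"z":0,"yaw":0},
    {"x":81,"y":-56,"z":0,"yaw":0},
    {"x":108,"y":-74,"z":0,"yaw":0},
    {"x":135,"y":-93,"z":0,"yaw":0},
    {"x":162,"y":-112,"z":0,"yaw":0},
    {"x":189,"y":-130,"z":0,"yaw":0},
    {"x":216,"y":-149,"z":0,"yaw":0},
    {"x":243,"y":-168,"z":0,"yaw":0},
    {"x":270,"y":-186,"z":0,"yaw":0},
    {"x":297,"y":-205,"z":0,"yaw":0},
    {"x":324,"y":-223,"z":0,"yaw":0},
    {"x":351,"y":-242,"z":0,"yaw":0},
    {"x":378,"y":-261,"z":0,"yaw":0},
    {"x":405,"y":-279,"z":10,"yaw":0},
    {"x":432,"y":-298,"z":40,"yaw":0},
    {"x":450,"y":-310,"z":70,"yaw":0},
    {"x":450,"y":-310,"z":105,"yaw":0},
    {"x":450,"y":-310,"z":130,"yaw":0},
    {"x":450,"y":-310,"z":130,"yaw":0},
  ],
  hand=0,
  newtons=20,
)

```text
time_s: 1.77
eef_pos: [0.507, -0.1055, 0.1147]
eef_rot: [-0.003, 0.987, 0.162, -0.005]
wrist_force: [-1.3, 0.7, -0.2]
width: -0.001
finger_force: 0.0
```

```bash
python3 go.py -128,120 -128,75
```

```text
1.7667 [ 0.507  -0.1055  0.1147] [-0.0029  0.9867  0.1623 -0.0054] [-1.25  0.69 -0.24] -0.000842954273398339
now: arc mm -130.1 radial off -3.6
-128.0 120.0 [ 3.3  2.4 -5.3]
-128.0 75.0 [ 3.7  2.7 39.6]
```

Emit:
drive_tool(
  plan=[
    {"x":0,"y":0,"z":10,"yaw":0},
    {"x":0,"y":0,"z":20,"yaw":0},
    {"x":0,"y":0,"z":30,"yaw":0},
    {"x":0,"y":0,"z":35,"yaw":0},
    {"x":0,"y":0,"z":35,"yaw":0},
    {"x":0,"y":0,"z":35,"yaw":0},
    {"x":0,"y":0,"z":35,"yaw":0},
    {"x":0,"y":0,"z":35,"yaw":0},
  ],
)

```text
time_s: 2.43
eef_pos: [0.5115, -0.1079, 0.0857]
eef_rot: [0.0, 0.987, 0.162, 0.001]
wrist_force: [0.4, -0.1, -0.8]
width: 0.002
finger_force: 0.0
```

```bash
python3 go.py -128,75 -128,68; python3 - <<'E'
from fit import *
from cell import bot
v=[]
for n,(a,b,c,e) in dict(top=(180,330,225,485),side=(130,340,270,450)).items():
    w=bot.get_image(n)["pixels"][a:b,c:e,::-1];v.append(cv2.resize(w,(400,int(400*w.shape[0]/w.shape[1])),interpolation=cv2.INTER_CUBIC))
H=max(x.shape[0] for x in v);cv2.imwrite("pics/c2.png",np.hstack([np.pad(x,((0,H-x.shape[0]),(0,0),(0,0))) for x in v]))
E
```

```text
2.4333 [ 0.5115 -0.1079  0.0857] [4.000e-04 9.869e-01 1.616e-01 7.000e-04] [ 0.44 -0.12 -0.78] 0.0018337857404166053
now: arc mm -128.4 radial off 1.2
-128.0 75.0 [-0.1 -1.2 10.7]
-128.0 68.0 [-0.2 -1.3 17.7]
```

View pics/c2.png

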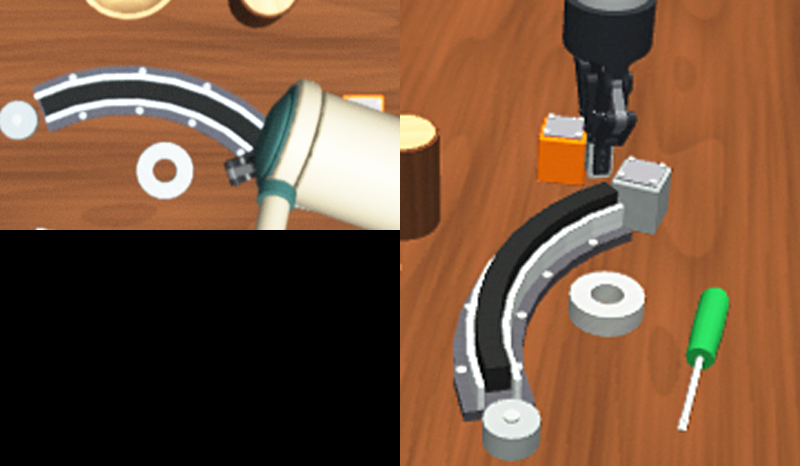

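The tips hang above p0, clear of the box. Next I descend to just above contact.

Emit:
drive_tool(
  plan=[
    {"x":0,"y":-1,"z":8,"yaw":0},
    {"x":0,"y":-1,"z":14,"yaw":0},
    {"x":0,"y":-1,"z":17,"yaw":0},
    {"x":0,"y":-1,"z":19,"yaw":0},
    {"x":0,"y":-1,"z":20,"yaw":0},
    {"x":0,"y":-1,"z":21,"yaw":0},
    {"x":0,"y":-1,"z":22,"yaw":0},
    {"x":0,"y":-1,"z":22,"yaw":0},
    {"x":0,"y":-1,"z":22,"yaw":0},
    {"x":0,"y":-1,"z":22,"yaw":0},
  ],
)

```text
time_s: 3.37
eef_pos: [0.5105, -0.1066, 0.0631]
eef_rot: [-0.0, 0.987, 0.162, -0.0]
wrist_force: [-1.0, 0.5, 2.8]
width: 0.002
finger_force: 1.4
```

```bash
python3 go.py -128,60
```

```text
3.3667 [ 0.5105 -0.1066  0.0631] [-0.000e+00  9.868e-01  1.617e-01 -1.000e-04] [-1.    0.53  2.76] 0.0015433793030424428
now: arc mm -128.2 radial off -0.4
-128.0 60.0 [0.4 0.3 3.1]
```

Emit:
drive_tool(
  plan=[
    {"x":0.5,"y":0.5,"z":1,"yaw":0},
    {"x":0.5,"y":0.5,"z":2,"yaw":0},
    {"x":0.5,"y":0.5,"z":3,"yaw":0},
    {"x":0.5,"y":0.5,"z":3,"yaw":0},
    {"x":0.5,"y":0.5,"z":3,"yaw":0},
    {"x":0.5,"y":0.5,"z":3,"yaw":0},
  ],
)

```text
time_s: 3.87
eef_pos: [0.5112, -0.1069, 0.0601]
eef_rot: [-0.0, 0.987, 0.162, -0.0]
wrist_force: [-2.3, 0.9, 5.6]
width: 0.005
finger_force: 2.7
```

```bash
python3 go.py $(seq -124 4 -48 | sed 's/$/,60/')
```

```text
3.8667 [ 0.5112 -0.1069  0.0601] [-1.000e-04  9.868e-01  1.616e-01 -1.000e-04] [-2.26  0.92  5.56] 0.005107994543908899
now: arc mm -127.9 radial off 0.2
-124.0 60.0 [ 3.5 -1.9  0.1]
-120.0 60.0 [ 7.1 -3.6  0.1]
-116.0 60.0 [10.6 -5.4  0.1]
-112.0 60.0 [14.2 -7.3  0.1]
-108.0 60.0 [17.7 -9.2  0.1]
-104.0 60.0 [ 21.1 -11.2   0.1]
-100.0 60.0 [ 24.6 -13.2   0.1]
-96.0 60.0 [ 28.  -15.4   0.1]
-92.0 60.0 [ 31.3 -17.5   0.1]
-88.0 60.0 [ 34.6 -19.8   0.1]
-84.0 60.0 [ 37.9 -22.1   0.1]
-80.0 60.0 [ 41.1 -24.4   0.1]
-76.0 60.0 [ 44.3 -26.9   0.1]
-72.0 60.0 [ 47.5 -29.3   0.1]
-68.0 60.0 [ 50.6 -31.9   0.1]
-64.0 60.0 [ 53.6 -34.4   0.1]
-60.0 60.0 [ 56.6 -37.1   0.1]
-56.0 60.0 [ 59.6 -39.8   0.1]
-52.0 60.0 [ 62.5 -42.5   0.1]
-48.0 60.0 [ 65.3 -45.3   0.1]
```

Emit:
drive_tool(
  plan=[
    {"x":2,"y":-1,"z":0,"yaw":0},
    {"x":5,"y":-2.5,"z":0,"yaw":0},
    {"x":9,"y":-4.5,"z":0,"yaw":0},
    {"x":12.5,"y":-6.5,"z":0,"yaw":0},
    {"x":16,"y":-8.5,"z":0,"yaw":0},
    {"x":19.5,"y":-10,"z":0,"yaw":0},
    {"x":23,"y":-12,"z":0,"yaw":0},
    {"x":26,"y":-14,"z":0,"yaw":0},
    {"x":29.5,"y":-16.5,"z":0,"yaw":0},
    {"x":33,"y":-18.5,"z":0,"yaw":0},
    {"x":36,"y":-21,"z":0,"yaw":0},
    {"x":39.5,"y":-23,"z":0,"yaw":0},
    {"x":42.5,"y":-25.5,"z":0,"yaw":0},
    {"x":46,"y":-28,"z":0,"yaw":0},
    {"x":49,"y":-30.5,"z":0,"yaw":0},
    {"x":52,"y":-33,"z":0,"yaw":0},
    {"x":55,"y":-36,"z":0,"yaw":0},
    {"x":58,"y":-38.5,"z":0,"yaw":0},
    {"x":61,"y":-41,"z":0,"yaw":0},
    {"x":62.5,"y":-42.5,"z":0,"yaw":0},
  ],
)

```text
time_s: 5.53
eef_pos: [0.5586, -0.048, 0.0606]
eef_rot: [0.002, 0.987, 0.162, 0.001]
wrist_force: [-1.5, -2.7, 4.5]
width: -0.001
finger_force: 2.6
```

```bash
python3 go.py $(seq -48 4 28 | sed 's/$/,60/')
```

```text
5.5333 [ 0.5586 -0.048   0.0606] [0.0017 0.9868 0.1622 0.0013] [-1.46 -2.72  4.49] -0.001428799240392059
now: arc mm -52.4 radial off 2.1
-48.0 60.0 [ 1.7 -4.6  0.6]
-44.0 60.0 [ 4.5 -7.5  0.6]
-40.0 60.0 [  7.2 -10.4   0.6]
-36.0 60.0 [  9.9 -13.4   0.6]
-32.0 60.0 [ 12.6 -16.3   0.6]
-28.0 60.0 [ 15.2 -19.4   0.6]
-24.0 60.0 [ 17.7 -22.5   0.6]
-20.0 60.0 [ 20.2 -25.6   0.6]
-16.0 60.0 [ 22.6 -28.8   0.6]
-12.0 60.0 [ 25.  -32.    0.5]
-8.0 60.0 [ 27.3 -35.3   0.5]
-4.0 60.0 [ 29.5 -38.6   0.5]
0.0 60.0 [ 31.7 -42.    0.5]
4.0 60.0 [ 33.8 -45.4   0.5]
8.0 60.0 [ 35.9 -48.8   0.5]
12.0 60.0 [ 37.9 -52.3   0.5]
16.0 60.0 [ 39.8 -55.8   0.5]
20.0 60.0 [ 41.7 -59.3   0.5]
24.0 60.0 [ 43.5 -62.9   0.5]
28.0 60.0 [ 45.3 -66.5   0.5]
```

Emit:
drive_tool(
  plan=[
    {"x":1.5,"y":-1.5,"z":0.2,"yaw":0},
    {"x":4,"y":-4,"z":0.2,"yaw":0},
    {"x":7,"y":-7,"z":0.2,"yaw":0},
    {"x":10,"y":-10.5,"z":0.2,"yaw":0},
    {"x":13.5,"y":-14.5,"z":0.2,"yaw":0},
    {"x":16,"y":-17.5,"z":0.2,"yaw":0},
    {"x":18.5,"y":-20.5,"z":0.2,"yaw":0},
    {"x":21,"y":-24,"z":0.2,"yaw":0},
    {"x":23.5,"y":-27,"z":0.2,"yaw":0},
    {"x":26,"y":-30,"z":0.2,"yaw":0},
    {"x":28,"y":-33.5,"z":0.2,"yaw":0},
    {"x":30.5,"y":-37,"z":0.2,"yaw":0},
    {"x":32.5,"y":-40,"z":0.2,"yaw":0},
    {"x":35,"y":-43.5,"z":0.2,"yaw":0},
    {"x":37,"y":-47,"z":0.2,"yaw":0},
    {"x":39,"y":-50.5,"z":0.2,"yaw":0},
    {"x":41,"y":-54,"z":0.2,"yaw":0},
    {"x":43,"y":-57.5,"z":0.2,"yaw":0},
    {"x":44,"y":-59.5,"z":0.2,"yaw":0},
    {"x":44.5,"y":-61,"z":0.2,"yaw":0},
  ],
)

```text
time_s: 7.2
eef_pos: [0.582, 0.0242, 0.0606]
eef_rot: [0.002, 0.987, 0.162, 0.002]
wrist_force: [0.2, -3.8, 5.4]
width: -0.0
finger_force: 2.5
```

```bash
python3 go.py $(seq 24 4 100 | sed 's/$/,60/')
```

```text
7.2 [0.582  0.0242 0.0606] [0.0017 0.9868 0.1622 0.0022] [ 0.15 -3.81  5.44] -0.00039666595022884785
now: arc mm 23.0 radial off 2.5
24.0 60.0 [-1.8 -2.   0.6]
28.0 60.0 [-0.1 -5.6  0.6]
32.0 60.0 [ 1.6 -9.3  0.6]
36.0 60.0 [  3.2 -12.9   0.6]
40.0 60.0 [  4.7 -16.6   0.6]
44.0 60.0 [  6.2 -20.3   0.6]
48.0 60.0 [  7.6 -24.1   0.6]
52.0 60.0 [  9.  -27.8   0.6]
56.0 60.0 [ 10.2 -31.6   0.6]
60.0 60.0 [ 11.4 -35.4   0.5]
64.0 60.0 [ 12.6 -39.3   0.5]
68.0 60.0 [ 13.6 -43.1   0.5]
72.0 60.0 [ 14.6 -47.    0.5]
76.0 60.0 [ 15.5 -50.9   0.5]
80.0 60.0 [ 16.4 -54.8   0.5]
84.0 60.0 [ 17.2 -58.7   0.5]
88.0 60.0 [ 17.9 -62.7   0.5]
92.0 60.0 [ 18.5 -66.6   0.5]
96.0 60.0 [ 19.1 -70.6   0.4]
100.0 60.0 [ 19.6 -74.6   0.4]
```

Emit:
drive_tool(
  plan=[
    {"x":0,"y":-2,"z":0.2,"yaw":0},
    {"x":1,"y":-5,"z":0.2,"yaw":0},
    {"x":2.5,"y":-8.5,"z":0.2,"yaw":0},
    {"x":4,"y":-12,"z":0.2,"yaw":0},
    {"x":5.5,"y":-15.5,"z":0.2,"yaw":0},
    {"x":7,"y":-19,"z":0.2,"yaw":0},
    {"x":8.5,"y":-23,"z":0.2,"yaw":0},
    {"x":10,"y":-27,"z":0.2,"yaw":0},
    {"x":11,"y":-30.5,"z":0.2,"yaw":0},
    {"x":12.5,"y":-34.5,"z":0.2,"yaw":0},
    {"x":13.5,"y":-38.5,"z":0.2,"yaw":0},
    {"x":14.5,"y":-42,"z":0.2,"yaw":0},
    {"x":15.5,"y":-46,"z":0.2,"yaw":0},
    {"x":16.5,"y":-50,"z":0.2,"yaw":0},
    {"x":17.5,"y":-54,"z":0.2,"yaw":0},
    {"x":18,"y":-57.5,"z":0.2,"yaw":0},
    {"x":19,"y":-61.5,"z":0.2,"yaw":0},
    {"x":19.5,"y":-65.5,"z":0.2,"yaw":0},
    {"x":20,"y":-68,"z":0.2,"yaw":0},
    {"x":20,"y":-69.5,"z":0.2,"yaw":0},
  ],
)

```text
time_s: 8.87
eef_pos: [0.5793, 0.0967, 0.0606]
eef_rot: [0.001, 0.987, 0.162, 0.003]
wrist_force: [1.0, -3.7, 5.2]
width: 0.001
finger_force: 2.5
```

```bash
python3 go.py $(seq 100 4 132 | sed 's/$/,60/')
```

```text
8.8667 [0.5793 0.0967 0.0606] [0.0014 0.9868 0.1622 0.0028] [ 1.05 -3.71  5.21] 0.0006648685269633229
now: arc mm 95.3 radial off 1.7
100.0 60.0 [-1.1 -4.9  0.6]
104.0 60.0 [-0.6 -8.9  0.6]
108.0 60.0 [ -0.3 -12.9   0.5]
112.0 60.0 [ -0.  -16.9   0.5]
116.0 60.0 [  0.2 -20.8   0.5]
120.0 60.0 [  0.3 -24.8   0.5]
124.0 60.0 [  0.4 -28.8   0.5]
128.0 60.0 [  0.4 -32.8   0.5]
132.0 60.0 [  0.3 -36.8   0.5]
```

Emit:
drive_tool(
  plan=[
    {"x":0,"y":-2,"z":0.2,"yaw":0},
    {"x":0,"y":-5,"z":0.2,"yaw":0},
    {"x":0,"y":-8.5,"z":0.2,"yaw":0},
    {"x":0,"y":-12,"z":0.2,"yaw":0},
    {"x":0,"y":-16,"z":0.2,"yaw":0},
    {"x":0,"y":-20,"z":0.2,"yaw":0},
    {"x":0.5,"y":-24,"z":0.2,"yaw":0},
    {"x":0.5,"y":-28,"z":0.2,"yaw":0},
    {"x":0.5,"y":-31,"z":0.2,"yaw":0},
    {"x":0.5,"y":-33,"z":0.2,"yaw":0},
    {"x":0.5,"y":-34,"z":0.2,"yaw":0},
    {"x":0.5,"y":-34,"z":0.2,"yaw":0},
    {"x":0.5,"y":-34,"z":0.2,"yaw":0},
    {"x":0.5,"y":-34,"z":0.2,"yaw":0},
  ],
)

```text
time_s: 10.03
eef_pos: [0.569, 0.1293, 0.0605]
eef_rot: [0.001, 0.987, 0.162, 0.003]
wrist_force: [0.6, -2.0, 5.6]
width: 0.003
finger_force: 2.7
```

```bash
python3 go.py 129,60
```

```text
10.0333 [0.569  0.1293 0.0605] [0.001  0.9868 0.1619 0.003 ] [ 0.59 -1.96  5.62] 0.003253051612932344
now: arc mm 129.3 radial off 0.4
129.0 60.0 [-0.4  0.3  0.5]
```

The tips reached the far end, past p4, with a steady press of about 5 N. Now I lift off.

Emit:
drive_tool(
  plan=[
    {"x":0.5,"y":0,"z":-3,"yaw":0},
    {"x":0.5,"y":0,"z":-8,"yaw":0},
    {"x":0.5,"y":0,"z":-20,"yaw":0},
    {"x":0.5,"y":0,"z":-40,"yaw":0},
    {"x":0.5,"y":0,"z":-65,"yaw":0},
    {"x":0.5,"y":0,"z":-90,"yaw":0},
    {"x":0.5,"y":0,"z":-110,"yaw":0},
    {"x":0.5,"y":0,"z":-120,"yaw":0},
    {"x":0.5,"y":0,"z":-120,"yaw":0},
    {"x":0.5,"y":0,"z":-120,"yaw":0},
    {"x":0.5,"y":0,"z":-120,"yaw":0},
    {"x":0.5,"y":0,"z":-120,"yaw":0},
  ],
)

```text
time_s: 11.03
eef_pos: [0.5656, 0.13, 0.1776]
eef_rot: [-0.0, 0.987, 0.162, -0.002]
wrist_force: [0.4, -0.1, 0.7]
width: 0.003
finger_force: 0.0
```

```bash
python3 go.py 129,60; python3 - <<'E'
from cell import bot
import cv2
cv2.imwrite("pics/end.png",bot.get_image("side")["pixels"][:,:,::-1])
E
```

```text
11.0333 [0.5656 0.13   0.1776] [-1.000e-04  9.868e-01  1.617e-01 -1.700e-03] [ 0.43 -0.06  0.66] 0.0025623757457503486
now: arc mm 131.1 radial off -2.6
129.0 60.0 [  3.1   2.2 117.6]
```

View pics/end.png

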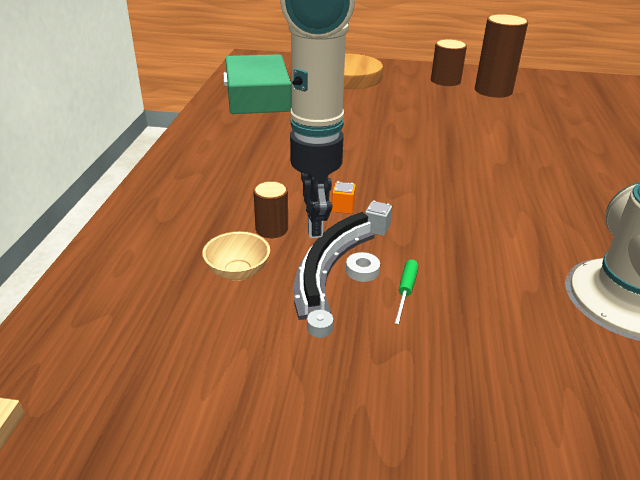

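The gripper hangs free at (316,235), the bar is back up, and the loose things are where they were.

```bash
python3 -c "
from cell import bot
print(bot.job_done())"
```

```text
the job is handed in; nothing more can be done
None
```

The bar was pressed about 4.5–5 mm (roughly 5–6 N) at the switch-box end, kept pressed along the whole curve to the round-block end, then released; it sprang back up, the loose things look unmoved, and the job was handed in at about 11 s.

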